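Swap a plug-in board in an analyser's card cage

ROBOT

A 6-joint arm with a two-finger parallel gripper is mounted at the origin on the work surface. World frame = base frame: x ahead of the robot, y to its left, z up, the work surface at z = 0. Lengths are in mm, angles in rad, forces in N, time in s.
With the tool pointing down it reaches from about 275 to 1000 mm from the base axis. Payload 8.4 kg.
Tool frame: the origin (TCP) lies on the centre line of the jaws, within the pads' length; the fingertips stand r.tip_reach ahead of it and the grasp point (between the pads) lies 11 mm behind it (r.tip_reach is the distance from the TCP to the fingertips, in mm); z points along the fingers, y is the line along which they close (so a half turn about z gives the same grasp; the last joint's range is limited). The gripper opens to 85 mm and grips with 20 to 120 N. Pads are 22 mm wide; open, the fingers measure 114 mm over their backs; the gripper's body (76 mm by 85 mm) begins 54 mm behind the grasp point. The pads swing forward as they close: fully open they stand 13 mm farther back than shut.
Start: joints at [-1.262, 0.353, 1.633, -0, 1.155, -0.002], TCP at [191.136, -595.059, 239.281] pointing down, gripper open.
Joint ranges: [-2.63, 2.63], [-0.92, 2.1], [0.06, 2.66], [-1.3, 4.44], [0, 2.69], [-3.02, 3.02]. Speed limits (rad/s): [2.22, 2.22, 2.79, 3.14, 3.14, 3.14].

INTERFACE

Orientations are given as [roll, pitch, yaw] about the fixed x, y, z axes, in that order (R = Rz(yaw) Ry(pitch) Rx(roll)).
In Python, from rig import r gives the robot as it stands.
- The arm moves only by the tool carry_out, never from a script. Its argument "targets" is a list of rows, each an object with "dp": the shift along the tool's x, y, z in mm, a list of three; "yaw": the turn about the tool's z in degrees. A call has 1 to 12 rows; each row is the pose to reach, as a shift and turn from the pose commanded when the call began, along the tool's axes at that moment; what a row does not reach only later rows make up. A row lasts 1/8 s, in which the tool goes at most 62.5 mm and 10.7 degrees, less where a joint would pass 70% of its speed; a pose out of reach is approached as far as the arm can. A call with a gripper value outside its range is refused whole. "fingers" is the opening, from -1 (shut) to 1 (fully open), so that 0 is half open, set as the call begins (left out, the last holds). The fingers move at their own pace and stop on an object; "grip_force" is the grip in N (left out, the last holds). Time passes only in rows, so rows that repeat a pose let the fingers close. It gives the time, the measured TCP pose, the force, the opening and the grip force at its end, in the units of the state.
- r.sense(): the state, without advancing time (a new reading comes with each control period).
- r.grab_frame(name): name is "scene" or "side" or "wrist"; returns the picture (420x560x3 uint8, red, green, blue); there is no depth.
- r.get_calibration(name): a dict with "fx", "fy", "cx", "cy" (pixels), "dist_coeffs" ([k1, k2, p1, p2, k3] as OpenCV has them; the pictures are not rectified), "rvec" (rotation vector, rad) and "tvec" (3), from world to camera coordinates, as OpenCV has them. Camera axes: x right, y down, z forward; pixel columns grow to the right and rows downward; lengths in mm; the calibration is good to about 2 mm. A picture is of the moment at which its call begins: read the wrist's pose just before it. get_calibration takes no time and is no camera call; for the wrist camera it gives the pose at the moment of the call.
- r.sign_off(): hands the job in; it is judged then, once.
The state is a dict: "clock": time; "qpos": joint angles; "qvel": joint speeds; "joint_efforts": joint torques, N m; "eef_pos": TCP position; "tcp_rot": TCP orientation; "contact_force": force on the tool from outside, world axes, zero at the start; "wrist_torque": the same for the moment, N m; "opening": opening from 0.0 (shut) to 1.0 (fully open); "grasp_force": force on a finger pad.
Only numpy, scipy, OpenCV 4.12 (cv2) and the standard library are available. Lean on these libraries where they do the work, as an engineer would, in place of code of your own. Each camera call takes 0.05 s, during which the arm holds its last target. There are 200 camera calls.

TASK

The board with the orange handle in the open card cage has failed: pull it out and stand it fully down in the free slot of the black board rack, then take the new orange-handled board from that rack and plug it fully home in the slot that came free in the cage. Both go in with their components facing the same way as those of their new neighbours; lower them in, do not let them drop, and leave the other boards and the things on the bench as they are.

Things in the scene. Friction and masses are not known exactly. Their poses are not given: they have to be found in the camera images.
- cage: Fixed open-topped card cage, grey and aluminium, 140 x 134 mm; grey power supply block at x 72 to 130 mm, 109 mm high. Origin: underside, under the card bay's centre; z up. Five upright card slots at x = -50, -25, 0, 25, 50 mm, y = 0, each for a board with its plane along y and component face (board +x) to the cage's +x. All are filled at the start, handles 25 mm apart.
- cage_seat (a point): Seat of the cage's middle slot, 28 mm above the cage's origin: a board fully home rests its lower edge at this height. Each slot is a pair of guide channels 6.2 mm wide, bottoms 124 mm apart, from this height up 58 mm, then flared mouths (17 mm wide on top) to 70 mm above it. Boards slide straight up and down with light friction only.
- rack: Fixed black board rack, 130 x 140 mm. Origin: underside centre; z up. Four upright slots at x = -37.5, -12.5, 12.5, 37.5 mm, y = 0, guides and mouths like the cage's; a board fully down rests its lower edge 15 mm above the origin, its plane along the rack's y. Three slots hold boards at the start, all facing the rack's +x; one is free.
- old_board: Failed board, upright in a cage slot: green plate 120 mm wide, 85 high, 3.2 thick, orange handle, 126 mm high in all, about 180 g; black heat sink standing 14 mm out of one face. Origin: middle of the lower edge; z up, y along the width, x out of the component face. Aluminium bar (8 mm thick, 120 wide) along the top, 80 to 90 mm up, with a black test jack at its -y end.
- old_handle (a point): Middle of the failed board's orange handle, 108 mm above its lower edge. The handle is a bow in the board's plane: 10 mm thick (x), 50 mm wide (y) over two upright, flat-faced end posts, from 90 to 126 mm up; the top bar is 9 mm high. Rigid. All boards have the same handle, in other colours.
- old_front (a point): Centre of the heat sink's outer face on the failed board: 13.6 mm out from the plate along +x, 5 mm along +y, 45 mm above the lower edge; it shows which way the board faces.
- new_board: New board, in one of the rack's slots: blue plate, black heat sink, orange handle. Size, shape and axes as old_board.
- new_front (a point): Centre of the heat sink's outer face on the new board, placed as old_front is on the failed one.
- cage_board_a: Another board in the cage, grey handle; stays where it is. Size, shape and axes as old_board.
- cage_board_b: Another board in the cage, purple handle; stays where it is. Size, shape and axes as old_board.
- cage_board_c: Another board in the cage, white handle; stays where it is. Size, shape and axes as old_board.
- cage_board_d: Another board in the cage, grey handle; stays where it is. Size, shape and axes as old_board.
- rack_board_a: Another board in the rack, purple handle; stays where it is. Size, shape and axes as old_board.
- rack_board_b: Another board in the rack, white handle; stays where it is. Size, shape and axes as old_board.
- bottle: White reagent bottle with blue cap, 58 mm across, 170 mm tall, standing between cage and rack. Origin: underside centre.
- scanner: Hand-held barcode scanner lying on the bench, 125 mm long body with a handle, 44 mm high. Origin: underside of its body.
- screwdriver: Red screwdriver lying on the bench at the left, 190 mm long. Origin: near its middle.
Not all that is in view belongs to the job. Leave any brown or red look-alike of the new_board alone.

How it is judged (in metres and radians):
On the way, in this order (a step that is already met when the one before it is completed fails the run):
1. the failed board stands fully down in the rack, facing as its neighbours do, let go (y of old_board in the frame of rack between -0.006 and 0.006 m and z of old_board in the frame of rack between 0.011 and 0.019 m and angle between old_board's own z axis and vertical below 0.08 rad and angle between the x axis of old_board and the x axis of rack, either way round below 0.1 rad and linear speed of old_board below 0.02 m/s and contact force between old_board and the fingers below 0.05 N and ((x of old_board in the frame of rack between -0.0415 and -0.0335 m and x of old_front in the frame of rack above -0.0315 m) or (x of old_board in the frame of rack between -0.0165 and -0.0085 m and x of old_front in the frame of rack above -0.0065 m) or (x of old_board in the frame of rack between 0.0085 and 0.0165 m and x of old_front in the frame of rack above 0.0185 m) or (x of old_board in the frame of rack between 0.0335 and 0.0415 m and x of old_front in the frame of rack above 0.0435 m))), for 0.2 s.
2. the new board is fully home in the cage's free slot, facing as its neighbours do, let go (y of new_board in the frame of cage between -0.006 and 0.006 m and z of new_board in the frame of cage between 0.024 and 0.032 m and angle between new_board's own z axis and vertical below 0.08 rad and angle between the x axis of new_board and the x axis of cage, either way round below 0.1 rad and linear speed of new_board below 0.02 m/s and contact force between new_board and the fingers below 0.05 N and ((x of new_board in the frame of cage between -0.054 and -0.046 m and x of new_front in the frame of cage above -0.044 m) or (x of new_board in the frame of cage between -0.029 and -0.021 m and x of new_front in the frame of cage above -0.019 m) or (x of new_board in the frame of cage between -0.004 and 0.004 m and x of new_front in the frame of cage above 0.006 m) or (x of new_board in the frame of cage between 0.021 and 0.029 m and x of new_front in the frame of cage above 0.031 m) or (x of new_board in the frame of cage between 0.046 and 0.054 m and x of new_front in the frame of cage above 0.056 m))), for 0.2 s.
At the end, for the whole second after the job is handed in: Failed board upright in a rack slot, new board upright in the freed cage slot, both facing as their neighbours do, within 4 mm of fully down and of the slot line, at rest, let go; other boards within 10 mm of their start (all of step 1 and all of step 2 and distance of each of cage_board_a, cage_board_b, cage_board_c, cage_board_d, rack_board_a, rack_board_b from where it was at the start of the episode below 0.01 m); the robot touches nothing.
It fails at once if another board is pulled up or knocked (more than 15 mm) (distance of any of cage_board_a, cage_board_b, cage_board_c, cage_board_d, rack_board_a, rack_board_b from where it was at the start of the episode above 0.015 m).
It fails at once if the bottle, the scanner or the screwdriver is knocked (more than 40 mm) (distance of any of bottle, scanner, screwdriver from where it was at the start of the episode above 0.04 m).
It fails at once if one of the two boards drops or is slammed: faster than 0.5 m/s with its lower edge below the slots' mouths ((linear speed of old_board above 0.5 m/s and height (world z) of old_board below 0.11 m) or (linear speed of new_board above 0.5 m/s and height (world z) of new_board below 0.11 m)).
It also fails if it takes over 69 s, if anything falls off the work surface, if the arm or the gripper's body presses on something with over 40 N, if the wrist force passes 120 N, or if a joint passes its speed limit or range.

## Working session

There is one attempt and no reset: what is moved stays moved. The work goes in short steps, Python scripts to look and compute and a tool call to move; the robot and the scene stay as the last step left them, time stands still between calls to the robot, and variables do not carry over. Pictures are saved under pics/ and viewed, at most 10 in all, crops included, and the job is handed in when it is done.

Besides the shell and the picture viewer there is one more tool, called after "Emit:" as name([rows], argument=value, ...), one row to a line, values as JSON. carry_out: Moves the arm, as the interface text tells. Its arguments: {"type":"object","properties":{"targets":{"type":"array","items":{"type":"object","properties":{"dp":{"type":"array","items":{"type":"number"}},"yaw":{"type":"number"}}}},"fingers":{"type":"number"},"grip_force":{"type":"number"}},"required":["targets"]}

```bash
ls; mkdir -p pics
python3 - <<'E'
from rig import r
import cv2,numpy as np
print(r.sense(), r.tip_reach)
for n in ("scene","side"):
    c=r.get_calibration(n); print(n,c)
    cv2.imwrite(f"pics/{n}0.png",cv2.resize(r.grab_frame(n)[:,:,::-1],(800,600),interpolation=cv2.INTER_CUBIC))
E
```

```text
pics
{'clock': 0.0, 'qpos': array([-1.26238959e+00,  3.53627930e-01,  1.63416749e+00, -3.14470819e-06,
        1.15522395e+00, -2.37814677e-03]), 'qvel': array([-0.0001316 ,  0.00090275, -0.00060298,  0.00130452,  0.00156553,
       -0.00071536]), 'joint_efforts': array([-1.60514264e-03, -6.05252767e+01, -3.42063868e+01,  2.18961586e-04,
        9.38079553e-03,  1.05249040e-05]), 'eef_pos': array([ 190.99162704, -594.58636408,  238.56004223]), 'tcp_rot': array([-3.14016593e+00, -5.17716476e-07,  3.10786155e-01]), 'contact_force': array([ 0.70473186, -0.43592141, -0.36109118]), 'wrist_torque': array([ 0.00346497, -0.00148194,  0.02960295]), 'grasp_force': 0.0, 'opening': 0.9984445627449307} 8.0
scene {'fx': 434.9206707892931, 'fy': 434.9206707892931, 'cx': 277.5750338044961, 'cy': 210.16042657796248, 'dist_coeffs': array([-0.04127128,  0.        ,  0.        ,  0.        ,  0.        ]), 'rvec': array([ 1.8252753 ,  1.50231114, -0.72939707]), 'tvec': array([-187.32291439, -281.35737283, 1649.6150212 ])}
side {'fx': 504.946985896189, 'fy': 504.946985896189, 'cx': 290.2215105230977, 'cy': 213.95889868854692, 'dist_coeffs': array([-0.03641006,  0.        ,  0.        ,  0.        ,  0.        ]), 'rvec': array([ 2.30134468, -0.23809215,  0.08273283]), 'tvec': array([-551.88308423,  227.92859584, 1031.50185986])}
```

View pics/scene0.png

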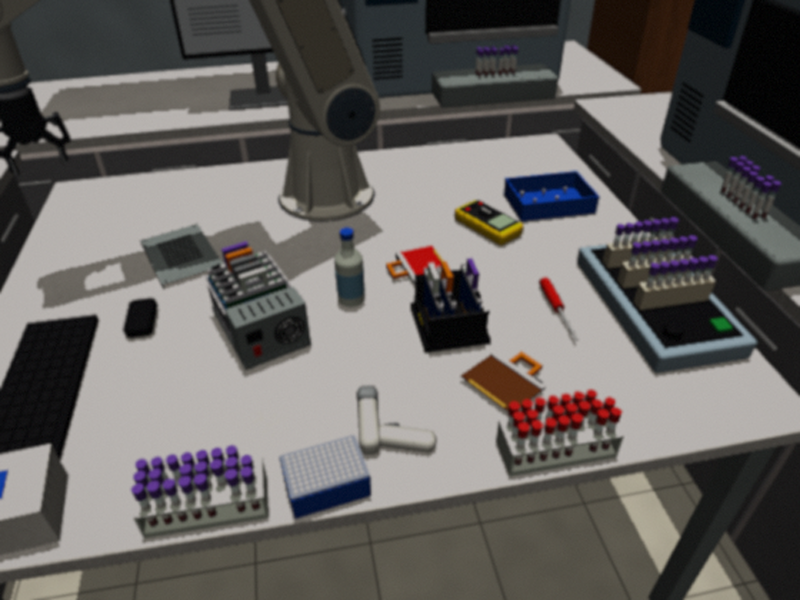

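View pics/side0.png

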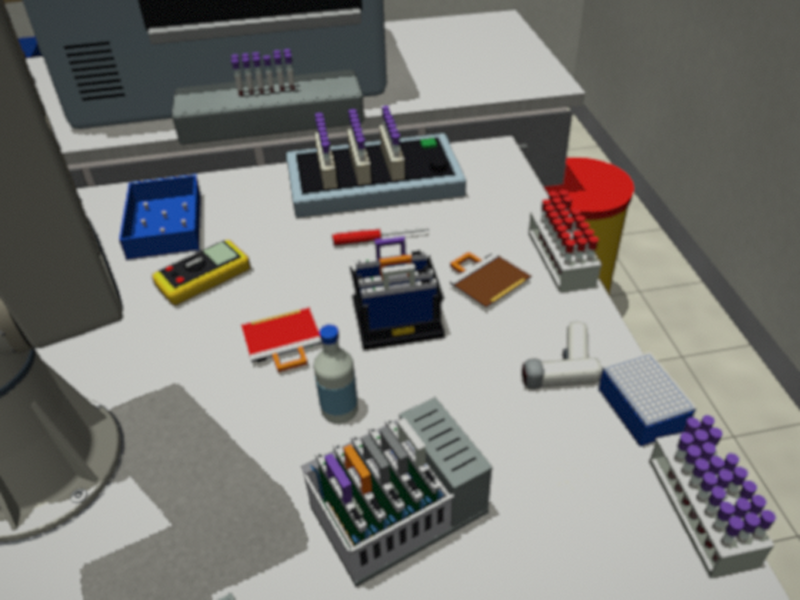

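The orange candidates in the scene view are the cage handle (238,255), the rack handle (447,275), the loose red board (398,268) and the loose brown board (527,362). The last two are decoys. I'll check the first two in one close composite.

```bash
cat > h.py <<'E'
from rig import r
import cv2,numpy as np
def K(c): return np.array([[c["fx"],0,c["cx"]],[0,c["fy"],c["cy"]],[0,0,1.]])
def proj(c,P): return cv2.projectPoints(np.float64(P).reshape(-1,1,3),c["rvec"],c["tvec"],K(c),c["dist_coeffs"])[0][:,0]
def at(c,uv,z):
    "world points at height z behind pixels uv"
    n=cv2.undistortPoints(np.float64(uv).reshape(-1,1,2),K(c),c["dist_coeffs"])[:,0]
    R=cv2.Rodrigues(np.float64(c["rvec"]))[0]; C=-R.T@np.ravel(c["tvec"])
    d=np.c_[n,np.ones(len(n))]@R
    return C+d*((np.broadcast_to(z,len(n))-C[2])/d[:,2])[:,None]
def crop(im,x,y,w,h,s): return cv2.resize(im[y:y+h,x:x+w,::-1],None,fx=s,fy=s,interpolation=cv2.INTER_CUBIC)
E
python3 - <<'E'
from h import *
a=r.grab_frame("side"); b=r.grab_frame("scene")
# native px = viewed*0.7 ; each tile 400x300
t=np.vstack([np.hstack([crop(a,205,280,150,130,2.6)[:300,:390],crop(a,240,155,80,90,4)[:300,:320]][:1]+[cv2.resize(crop(a,240,160,80,60,5),(400,300))]),
 np.hstack([cv2.resize(crop(b,135,160,100,75,4),(390,300)),cv2.resize(crop(b,275,170,80,60,5),(400,300))])])
cv2.imwrite("pics/c1.png",t);print(t.shape)
E
```

```text
(600, 790, 3)
```

View pics/c1.png

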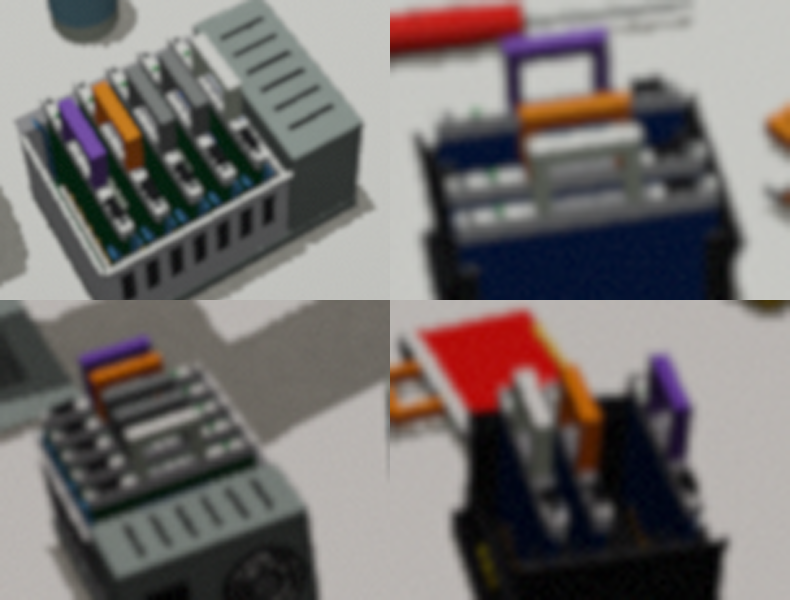

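The cage's orange handle is second from the -x side (slot x=-25). In the rack the order from the near side is white, orange, free, purple. The jacks and bare plate backs show rack +x pointing roughly along world +y, and cage +x pointing towards the PSU. Next are coarse poses.

Run:
```python
from h import *
c=r.get_calibration("side")
n=lambda p:(205+p[0]/2.6,280+p[1]/2.6)
m=lambda p:(240+(p[0]-390)/5,160+p[1]/5)
for nm,ps,f,z in (("cage purple ends",[(68,103),(98,158)],n,154),("cage orange",[(103,88),(134,142)],n,154),("white",[(202,38),(233,87)],n,154),
  ("rack orange",[(523,110),(630,100)],m,141),("rack white",[(532,143),(640,131)],m,141),("rack purple",[(507,45),(605,36)],m,141)):
    P=at(c,[f(p) for p in ps],z)[:,:2]; d=P[0]-P[1]; print(nm,P.round(1).tolist(),P.mean(0).round(1),np.linalg.norm(d).round(1),np.degrees(np.arctan2(d[1],d[0])).round(1))
print("bottle",at(c,[(337*.7,408*.7)],0), "cap",at(c,[(329*.7,330*.7)],170))
```

```text
cage purple ends [[425.9, -189.8], [439.6, -235.0]] [ 432.7 -212.4] 47.3 106.7
cage orange [[449.7, -182.7], [463.3, -228.0]] [ 456.5 -205.4] 47.3 106.7
white [[520.7, -155.7], [532.9, -199.6]] [ 526.8 -177.7] 45.6 105.6
rack orange [[546.7, 176.8], [595.2, 173.4]] [571.  175.1] 48.6 175.9
rack white [[546.8, 152.9], [595.3, 150.7]] [571.1 151.8] 48.5 177.4
rack purple [[547.3, 226.0], [593.1, 222.8]] [570.2 224.4] 45.9 176.0
bottle [[444.45914983  10.92980588   0.        ]] cap [[448.21810065   6.57049124 170.        ]]
```

```bash
cat >> h.py <<'E'
from scipy.spatial.transform import Rotation as Ro
def go(p,yaw=None):
    "dp, turn from measured pose to world point p and tool yaw (deg)"
    s=r.sense(); R=Ro.from_euler("xyz",s["tcp_rot"])
    dy=0 if yaw is None else -(yaw-np.degrees(s["tcp_rot"][2]))
    print("go dp",(R.inv().apply(np.float64(p)-s["eef_pos"])).round(1),"yaw",round(dy,1))
def wcam():
    c=r.get_calibration("wrist");R=cv2.Rodrigues(np.float64(c["rvec"]))[0]
    return c,-R.T@np.ravel(c["tvec"]),R
E
python3 - <<'E'
from h import *
c,C,R=wcam();s=r.sense();T=Ro.from_euler("xyz",s["tcp_rot"])
print("cam in tool",T.inv().apply(C-s["eef_pos"]),"axis in tool",T.inv().apply(R[2]),c["fx"])
go([456,-205,300]); go([430,-215,320])
E
```

```text
cam in tool [ 7.61941260e+01 -3.07838208e-02 -1.34874833e+02] axis in tool [-2.95139282e-01  1.38708426e-04  9.55454230e-01] 329.11651130989026
go dp [ 371.5 -290.2  -60.9] yaw 0
go dp [ 343.6 -288.6  -80.9] yaw 0
```

Emit:
carry_out([
  {"dp": [30,-24,-50]},
  {"dp": [76,-60,-50]},
  {"dp": [124,-98,-50]},
  {"dp": [172,-135,-50]},
  {"dp": [220,-172,-50]},
  {"dp": [268,-210,-50]},
  {"dp": [315,-247,-50]},
  {"dp": [352,-276,-50]},
  {"dp": [371,-290,-50]},
  {"dp": [371,-290,-50]},
  {"dp": [371,-290,-50]},
])

```text
schema error: expected keys dp, yaw
```

Run:
```python
from h import *
import json
s=r.sense();print(s["clock"],s["eef_pos"],s["tcp_rot"],s["contact_force"])
c=r.get_calibration("wrist");im=r.grab_frame("wrist")
np.savez("cage.npz",im=im,**c)
cv2.imwrite("pics/w1.png",cv2.resize(im[:,:,::-1],(800,600),interpolation=cv2.INTER_CUBIC))
```

```text
0.2 [ 191.04875769 -594.80514933  238.83225057] [-3.14074104e+00 -4.12973893e-05  3.10761660e-01] [-0.23241403 -0.14086794 -0.32255493]
```

View pics/w1.png

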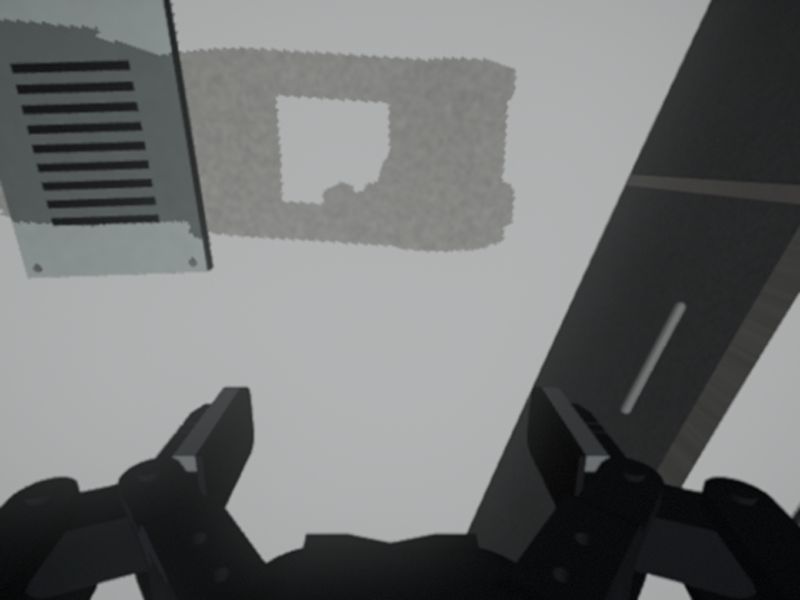

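The move was refused because yaw is required in every row, so the picture shows the start pose: fingers and bare bench only.

Emit:
carry_out([
  {"dp": [30,-24,-50],"yaw": 0},
  {"dp": [76,-60,-50],"yaw": 0},
  {"dp": [124,-98,-50],"yaw": 0},
  {"dp": [172,-135,-50],"yaw": 0},
  {"dp": [220,-172,-50],"yaw": 0},
  {"dp": [268,-210,-50],"yaw": 0},
  {"dp": [315,-247,-50],"yaw": 0},
  {"dp": [352,-276,-50],"yaw": 0},
  {"dp": [371,-290,-50],"yaw": 0},
  {"dp": [371,-290,-50],"yaw": 0},
  {"dp": [371,-290,-50],"yaw": 0},
])

```text
clock: 1.62
eef_pos: [455.3, -205.9, 289.2]
tcp_rot: [3.142, 0.0, 0.311]
contact_force: [0.2, -0.5, -0.4]
opening: 1.0
grasp_force: 0.0
```

Run:
```python
from h import *
s=r.sense();print(s["clock"],s["eef_pos"],s["tcp_rot"],s["contact_force"])
c=r.get_calibration("wrist");im=r.grab_frame("wrist")
np.savez("cage.npz",im=im,**c)
cv2.imwrite("pics/w2.png",cv2.resize(im[:,:,::-1],(800,600),interpolation=cv2.INTER_CUBIC))
```

```text
1.625 [ 455.2831303  -205.90687763  289.21620449] [3.14150095e+00 4.36258412e-04 3.11007887e-01] [ 0.21168836 -0.46588641 -0.35956701]
```

View pics/w2.png

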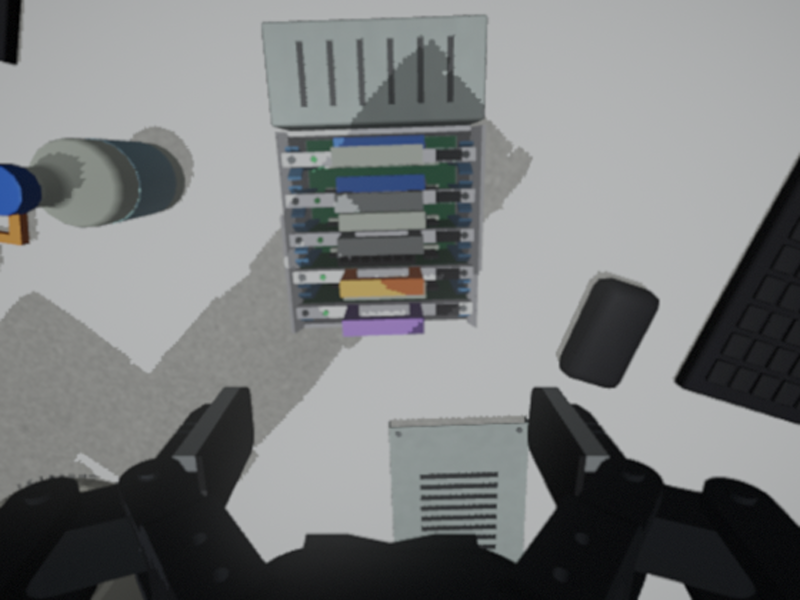

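The view is from above the cage. Handle tops, viewed at 800 wide, are orange (382,288), purple (383,327) and white (377,156), all square to the image.

Run:
```python
from h import *
d=np.load("cage.npz");c={k:d[k] for k in d if k!="im"}
for k in("fx","fy","cx","cy"):c[k]=float(c[k])
for nm,ps in (("orange",[(340,281),(423,277.5),(424.5,294.5),(341,299)]),("purple",[(343,320),(423,317),(423,333.5),(343,336)]),("white",[(331,148),(423,144),(424,163),(331,167)])):
    P=at(c,np.float64(ps)*.7,154)[:,:2]; e=(P[0]+P[3]-P[1]-P[2])/2
    print(nm,P.mean(0).round(1),np.linalg.norm(e).round(1),np.degrees(np.arctan2(e[1],e[0])).round(1)-90,np.linalg.norm(P[0]-P[3]).round(1))
# zoomed crop of the cage
im=crop(d["im"],190,85,150,155,3.8);cv2.imwrite("pics/w2c.png",im)
```

```text
orange [ 455.8 -200.7] 49.6 20.700000000000003 11.1
purple [ 432.7 -208.6] 48.9 19.900000000000006 10.4
white [ 526.6 -175.5] 50.6 20.200000000000003 9.9
```

View pics/w2c.png

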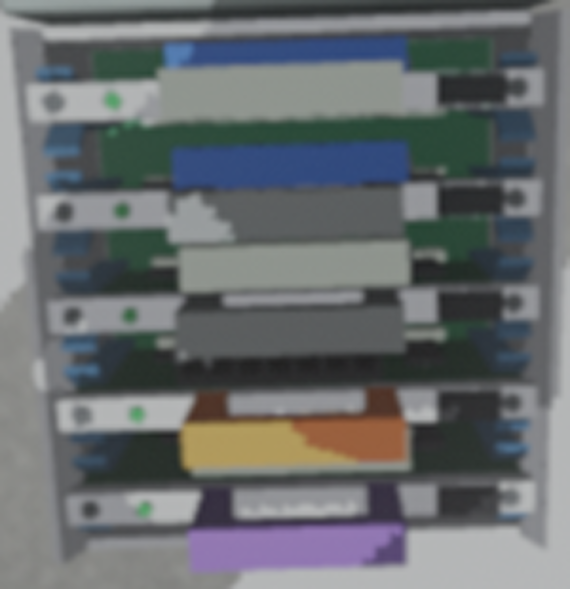

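Run:
```python
from h import *
go([456,-200.5,134],19.8)
```

```text
go dp [  2.6  -5.2 155.2] yaw -2.0
```

Emit:
carry_out([
  {"dp": [2.5,-5,30],"yaw": -2},
  {"dp": [2.5,-5,70],"yaw": -2},
  {"dp": [2.5,-5,105],"yaw": -2},
  {"dp": [2.5,-5,130],"yaw": -2},
  {"dp": [2.5,-5,145],"yaw": -2},
  {"dp": [2.5,-5,155],"yaw": -2},
  {"dp": [2.5,-5,155],"yaw": -2},
  {"dp": [2.5,-5,155],"yaw": -2},
])

```text
clock: 2.68
eef_pos: [457.0, -200.3, 135.0]
tcp_rot: [3.141, -0.001, 0.346]
contact_force: [0.7, 0.2, 0.4]
opening: 1.002
grasp_force: 0.0
```

Emit:
carry_out([
  {"dp": [0,0,0],"yaw": 0},
  {"dp": [0,0,0],"yaw": 0},
  {"dp": [0,0,0],"yaw": 0},
  {"dp": [0,0,0],"yaw": 0},
  {"dp": [0,0,0],"yaw": 0},
  {"dp": [0,0,0],"yaw": 0},
  {"dp": [0,0,0],"yaw": 0},
  {"dp": [0,0,0],"yaw": 0},
], fingers=-1, grip_force=50)

```text
clock: 3.68
eef_pos: [456.9, -199.9, 135.0]
tcp_rot: [3.141, -0.001, 0.346]
contact_force: [-0.9, 1.2, 5.4]
opening: 0.572
grasp_force: 51.2
```

Run:
```python
from h import *
s=r.sense();print(s)
im=r.grab_frame("side")
w=r.grab_frame("wrist")
cv2.imwrite("pics/g1.png",np.hstack([cv2.resize(crop(im,200,260,160,150,2.6),(400,375)),cv2.resize(w[:,:,::-1],(400,375))]))
```

```text
{'clock': 3.675, 'qpos': array([-4.15619428e-01,  2.92215215e-01,  1.99385213e+00,  2.57892219e-04,
        8.54624364e-01,  8.09202935e-01]), 'qvel': array([ 0.00012594, -0.00013602,  0.00014635,  0.00017205,  0.00103874,
        0.00088779]), 'joint_efforts': array([-3.88328265e-01, -4.60280871e+01, -2.57604897e+01, -1.86515814e-01,
       -4.54651639e-01, -1.14391011e-02]), 'eef_pos': array([ 456.91759256, -199.94004559,  134.98190208]), 'tcp_rot': array([ 3.14111184e+00, -7.86386395e-04,  3.45804934e-01]), 'contact_force': array([-0.94884832,  1.21044552,  5.44166317]), 'wrist_torque': array([ 0.20371624,  0.15140149, -0.00691066]), 'grasp_force': 51.22853457927704, 'opening': 0.5716202889433672}
```

View pics/g1.png

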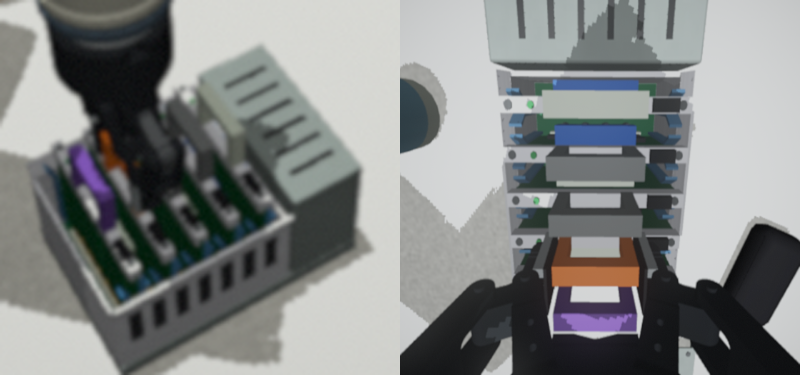

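Grip on the orange handle is good: opening 48.6 mm, 51 N. Lifting.

Emit:
carry_out([
  {"dp": [0,0,-10],"yaw": 0},
  {"dp": [0,0,-35],"yaw": 0},
  {"dp": [0,0,-65],"yaw": 0},
  {"dp": [0,0,-100],"yaw": 0},
  {"dp": [0,0,-140],"yaw": 0},
  {"dp": [0,0,-165],"yaw": 0},
  {"dp": [0,0,-172],"yaw": 0},
  {"dp": [0,0,-172],"yaw": 0},
])

```text
clock: 4.78
eef_pos: [456.3, -199.9, 306.1]
tcp_rot: [-3.142, 0.0, 0.346]
contact_force: [0.8, 0.8, -1.6]
opening: 0.574
grasp_force: 52.2
```

Emit:
carry_out([
  {"dp": [15,-18,0],"yaw": -5},
  {"dp": [42,-51,0],"yaw": -13},
  {"dp": [72,-87,0],"yaw": -22},
  {"dp": [102,-123,0],"yaw": -31},
  {"dp": [132,-160,0],"yaw": -40},
  {"dp": [162,-196,0],"yaw": -49},
  {"dp": [190,-230,0],"yaw": -58},
  {"dp": [208,-250,0],"yaw": -64},
  {"dp": [214,-258,0],"yaw": -66},
  {"dp": [214,-258,0],"yaw": -66},
  {"dp": [214,-258,0],"yaw": -66},
  {"dp": [214,-258,0],"yaw": -66},
])

```text
clock: 6.28
eef_pos: [570.2, 114.3, 306.4]
tcp_rot: [-3.142, 0.0, 1.496]
contact_force: [0.3, -1.0, -1.9]
opening: 0.576
grasp_force: 52.2
```

Run:
```python
from h import *
s=r.sense();print(s["clock"],s["eef_pos"],s["tcp_rot"],s["contact_force"],s["opening"],s["qpos"].round(2))
c=r.get_calibration("wrist");im=r.grab_frame("wrist")
np.savez("rack.npz",im=im,**c)
cv2.imwrite("pics/w3.png",cv2.resize(im[:,:,::-1],(800,600),interpolation=cv2.INTER_CUBIC))
```

```text
6.275 [570.2110414  114.31257266 306.3573269 ] [-3.14158600e+00  1.77364276e-04  1.49574742e+00] [ 0.33470929 -0.99094885 -1.94258893] 0.5758612881662815 [ 0.2   0.23  1.65 -0.    1.26  0.27]
```

View pics/w3.png

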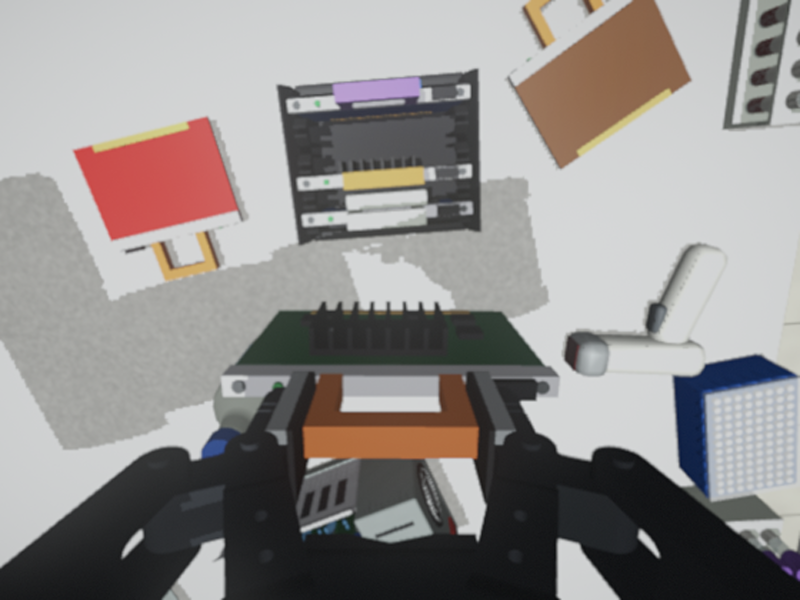

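The view shows the rack: purple handle top (377,90), orange (384,178), white (386,217), and the free slot at about v=140. The held board's heat sink faces image-up, the same way as the rack boards, so no half turn is needed. The rack and the held handle get the same measurement.

Run:
```python
from h import *
d=np.load("rack.npz");c={k:d[k] for k in d if k!="im"}
for k in("fx","fy","cx","cy"):c[k]=float(c[k])
im=d["im"]; hsv=cv2.cvtColor(im,cv2.COLOR_RGB2HSV)
s=r.sense()
def face(nm,cen,z,tol=30):
    x,y=np.int32(np.array(cen)*.7); ref=im[y-1:y+2,x-8:x+9].reshape(-1,3).mean(0)
    m=(np.linalg.norm(im-ref,axis=2)<tol).astype(np.uint8)
    n,l=cv2.connectedComponents(m); m=l==l[y,x]
    pts=np.argwhere(m)[:,::-1].astype(np.float32)
    P=at(c,pts,z)[:,:2].astype(np.float32); (cx,cy),(w,h),a=cv2.minAreaRect(P*10)
    b=cv2.boxPoints(((cx,cy),(w,h),a))/10
    e=max((b[1]-b[0],b[2]-b[1]),key=np.linalg.norm); an=np.degrees(np.arctan2(e[1],e[0]))%180
    print(nm,ref.round(),np.round(P.mean(0),1),(round(cx/10,1),round(cy/10,1)),"size",round(w/10,1),round(h/10,1),"dir",round(an,1),len(pts))
face("purple",(377,90),141); face("orange",(384,178),141); face("white",(386,217),141)
face("mid",(386,199),141); face("held",(390,443),s["eef_pos"][2]+19)
M=lambda ps,z:at(c,np.float64(ps)*.7,z)[:,:2].mean(0).round(1)
print("manual purple",M([(334,84),(419,77),(335,104),(420,97)],141),"orange",M([(343,171),(424,167),(344,190),(425,186)],141),"held",M([(304,427),(477,427),(304,457),(477,457)],s["eef_pos"][2]+19))
print(s["eef_pos"])
```

```text
purple [184. 158. 208.] [571.5 228.2] (571.6, 228.2) size 50.6 9.4 dir 0.1 740
orange [209. 189. 120.] [571.3 178.1] (571.4, 178.1) size 9.1 49.1 dir 180.0 596
white [212. 214. 214.] [560.2 154.3] (560.2, 153.4) size 10.3 70.7 dir 177.9 591
mid [212. 213. 214.] [571.8 165.6] (572.0, 165.3) size 48.6 7.2 dir 0.0 421
held [179. 110.  66.] [571.  113.2] (571.0, 113.0) size 9.8 48.6 dir 175.7 2571
manual purple [571.7 227.4] orange [572.  177.7] held [571.  113.1]
[570.29682942 114.44566413 306.41595439]
```

Rack yaw is 90° (handle spacing 50.1 mm, as expected), and the free slot is at (571.5, 203.2). The board sits about 1 mm behind the TCP, so the TCP target is (571.0, 204.3) with a +4.3° turn.

Emit:
carry_out([
  {"dp": [20,-1,0],"yaw": -2},
  {"dp": [50,-3,0],"yaw": -4.3},
  {"dp": [80,-5,0],"yaw": -4.3},
  {"dp": [89.8,-6,0],"yaw": -4.3},
  {"dp": [89.8,-6,0],"yaw": -4.3},
  {"dp": [89.8,-6,0],"yaw": -4.3},
  {"dp": [89.8,-6,15],"yaw": -4.3},
  {"dp": [89.8,-6,45],"yaw": -4.3},
  {"dp": [89.8,-6,80],"yaw": -4.3},
  {"dp": [89.8,-6,98],"yaw": -4.3},
  {"dp": [89.8,-6,105],"yaw": -4.3},
  {"dp": [89.8,-6,105],"yaw": -4.3},
])

```text
clock: 7.82
eef_pos: [571.3, 205.2, 201.5]
tcp_rot: [3.141, -0.0, 1.572]
contact_force: [0.0, 0.6, -1.3]
opening: 0.57
grasp_force: 52.2
```

Run:
```python
from h import *
s=r.sense();print(s["clock"],s["eef_pos"],s["tcp_rot"],s["contact_force"])
c=r.get_calibration("wrist");im=r.grab_frame("wrist")
cv2.imwrite("pics/w4.png",cv2.resize(im[:,:,::-1],(800,600),interpolation=cv2.INTER_CUBIC))
go([571.1,204.3,122])
```

```text
7.825 [571.29815339 205.2170243  201.49809634] [ 3.14137533e+00 -7.35851866e-05  1.57248096e+00] [ 0.00549383  0.57493939 -1.30677927]
go dp [-1.1 -0.6 80.1] yaw 0
```

View pics/w4.png

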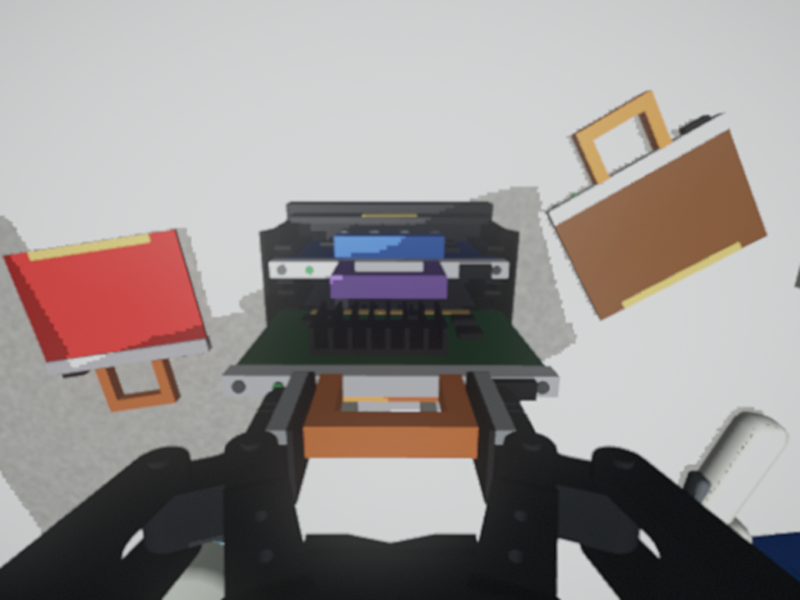

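The board hovers over the free slot, parallel to the purple neighbour. Purple handle top is at (389,286) and the held handle at (391,443), so it is centred. Lowering, with small corrections.

Emit:
carry_out([
  {"dp": [-0.8,-0.4,8],"yaw": 0},
  {"dp": [-0.8,-0.4,20],"yaw": 0},
  {"dp": [-0.8,-0.4,30],"yaw": 0},
  {"dp": [-0.8,-0.4,38],"yaw": 0},
  {"dp": [-0.8,-0.4,38],"yaw": 0},
])

```text
clock: 8.5
eef_pos: [570.1, 204.3, 162.3]
tcp_rot: [-3.14, 0.0, 1.573]
contact_force: [0.5, -0.4, -0.4]
opening: 0.571
grasp_force: 52.2
```

Emit:
carry_out([
  {"dp": [0,0,10],"yaw": 0},
  {"dp": [0,0,22],"yaw": 0},
  {"dp": [0,0,31],"yaw": 0},
  {"dp": [0,0,36],"yaw": 0},
  {"dp": [0,0,39],"yaw": 0},
  {"dp": [0,0,40],"yaw": 0},
  {"dp": [0,0,40],"yaw": 0},
])

```text
clock: 9.38
eef_pos: [570.7, 204.5, 123.4]
tcp_rot: [3.141, -0.0, 1.573]
contact_force: [-0.5, 0.6, -1.1]
opening: 0.571
grasp_force: 52.2
```

Emit:
carry_out([
  {"dp": [0,0,1],"yaw": 0},
  {"dp": [0,0,2],"yaw": 0},
  {"dp": [0,0,3],"yaw": 0},
  {"dp": [0,0,3],"yaw": 0},
])

```text
clock: 9.88
eef_pos: [570.8, 204.7, 122.0]
tcp_rot: [3.141, -0.0, 1.573]
contact_force: [-4.9, -1.0, 14.0]
opening: 0.576
grasp_force: 53.9
```

Seated at 14 N. Open, then rise and step over to the new board, one slot back.

Emit:
carry_out([
  {"dp": [0,0,2],"yaw": 0},
  {"dp": [0,0,1],"yaw": 0},
  {"dp": [0,0,0],"yaw": 0},
  {"dp": [0,0,0],"yaw": 0},
  {"dp": [0,0,0],"yaw": 0},
  {"dp": [0,0,0],"yaw": 0},
], fingers=1)

```text
clock: 10.62
eef_pos: [570.6, 204.5, 120.2]
tcp_rot: [-3.141, 0.0, 1.573]
contact_force: [0.0, -0.9, 0.2]
opening: 1.0
grasp_force: 0.0
```

Emit:
carry_out([
  {"dp": [0,0,-10],"yaw": 0},
  {"dp": [0,0,-30],"yaw": 0},
  {"dp": [0,0,-50],"yaw": 0},
  {"dp": [0,0,-55],"yaw": 0},
  {"dp": [-12,0,-55],"yaw": 0},
  {"dp": [-25.5,0.3,-55],"yaw": 0},
  {"dp": [-25.5,0.3,-55],"yaw": 0},
  {"dp": [-25.5,0.3,-55],"yaw": 0},
])

```text
clock: 11.62
eef_pos: [570.9, 178.7, 174.9]
tcp_rot: [-3.141, 0.0, 1.572]
contact_force: [0.4, -0.0, 0.4]
opening: 0.999
grasp_force: 0.0
```

Run:
```python
from h import *
s=r.sense();print(s["clock"],s["eef_pos"],s["tcp_rot"],s["contact_force"],s["opening"])
im=r.grab_frame("wrist");sd=r.grab_frame("side")
cv2.imwrite("pics/w5.png",np.hstack([cv2.resize(im[:,:,::-1],(500,375)),cv2.resize(crop(sd,235,140,90,112,3),(300,375))]))
go([571,179,122])
```

```text
11.625 [570.85847719 178.66338846 174.89349296] [-3.14094360e+00  2.41792899e-05  1.57189371e+00] [ 0.37973879 -0.01676841  0.39600686] 0.9993120630066396
go dp [-0.1  0.  53.1] yaw 0
```

View pics/w5.png

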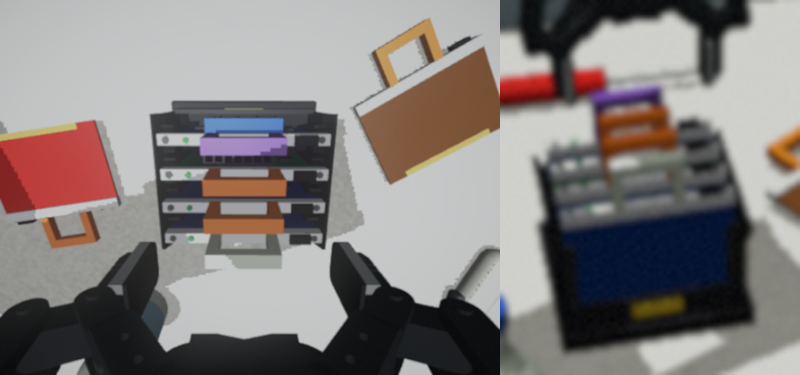

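The old board is fully down and evenly spaced between purple and the new one. The handles sit at v≈148 (purple), 187 (old) and 225 (new), with white behind. Descending on the new board.

Emit:
carry_out([
  {"dp": [0,0,15],"yaw": 0},
  {"dp": [0,0,33],"yaw": 0},
  {"dp": [0,0,46],"yaw": 0},
  {"dp": [0,0,53],"yaw": 0},
  {"dp": [0,0,53],"yaw": 0},
  {"dp": [0,0,53],"yaw": 0},
])

```text
clock: 12.48
eef_pos: [571.3, 179.1, 122.7]
tcp_rot: [3.141, -0.0, 1.573]
contact_force: [0.5, -0.5, 0.2]
opening: 0.994
grasp_force: 0.0
```

Emit:
carry_out([
  {"dp": [0,0,0],"yaw": 0},
  {"dp": [0,0,0],"yaw": 0},
  {"dp": [0,0,0],"yaw": 0},
  {"dp": [0,0,0],"yaw": 0},
  {"dp": [0,0,0],"yaw": 0},
  {"dp": [0,0,0],"yaw": 0},
  {"dp": [0,0,0],"yaw": 0},
], fingers=-1, grip_force=50)

```text
clock: 13.35
eef_pos: [571.1, 179.1, 122.9]
tcp_rot: [3.141, -0.0, 1.573]
contact_force: [-1.9, 0.0, 4.8]
opening: 0.571
grasp_force: 51.3
```

Emit:
carry_out([
  {"dp": [0,0,-10],"yaw": 0},
  {"dp": [0,0,-35],"yaw": 0},
  {"dp": [0,0,-70],"yaw": 0},
  {"dp": [0,0,-110],"yaw": 0},
  {"dp": [0,0,-150],"yaw": 0},
  {"dp": [0,0,-178],"yaw": 0},
  {"dp": [0,0,-185],"yaw": 0},
  {"dp": [0,0,-185],"yaw": 0},
])

```text
clock: 14.35
eef_pos: [570.7, 178.9, 306.9]
tcp_rot: [-3.141, 0.0, 1.573]
contact_force: [-0.2, -0.3, -2.0]
opening: 0.569
grasp_force: 52.4
```

```bash
cat >> h.py <<'E'
def held(im,c,s):
    "held orange handle's top face in the tool frame (x,y) and angle vs tool y"
    h=cv2.cvtColor(im,cv2.COLOR_RGB2HSV); m=((h[...,0]<20)&(h[...,1]>120)&(h[...,2]>150)).astype(np.uint8); m[:285]=0; m[330:]=0
    n,l,st,_=cv2.connectedComponentsWithStats(m); k=1+np.argmax(st[1:,4]); pts=np.argwhere(l==k)[:,::-1]
    P=at(c,pts,s["eef_pos"][2]+19); T=Ro.from_euler("xyz",s["tcp_rot"]); q=T.inv().apply(P-s["eef_pos"])[:,:2]
    (x,y),(w,hh),a=cv2.minAreaRect(np.float32(q*10)); print("held",(round(x/10,2),round(y/10,2)),round(w/10,1),round(hh/10,1),round(a,1),q.mean(0).round(2),st[k].tolist())
E
python3 - <<'E'
from h import *
d=np.load("rack.npz");c={k:d[k] for k in d if k!="im"}
for k in("fx","fy","cx","cy"):c[k]=float(c[k])
held(d["im"],c,dict(eef_pos=np.array([570.3,114.45,306.4]),tcp_rot=[np.pi,0,1.4957]))
s=r.sense();print(s["clock"],s["eef_pos"],s["tcp_rot"],s["opening"])
c=r.get_calibration("wrist");im=r.grab_frame("wrist");held(im,c,s)
print("plate colour",im[238:250,200:215].mean((0,1)),"old",d["im"][238:250,200:215].mean((0,1)))
go([456.9,-199.9,308],19.8)
E
```

```text
held (-1.42, 0.72) 48.7 9.8 90.0 [-1.27  0.67] [213, 299, 122, 22, 2593]
14.35 [570.72446552 178.90131902 306.86217164] [-3.14129075e+00  6.80901220e-05  1.57265465e+00] 0.5687272412504389
held (-0.21, 0.76) 48.4 9.7 89.4 [-0.19  0.73] [213, 297, 121, 22, 2520]
plate colour [39.58888889 44.33888889 62.77777778] old [42.4        55.61111111 45.37777778]
go dp [-378.4 -114.2   -1.6] yaw 70.3
```

The held board has a blue plate and sits 1.2 mm farther forward in the jaws than the old one did. The TCP target over the cage is (455.8, -200.3), yaw 19.8°.

Emit:
carry_out([
  {"dp": [-20,-6,0],"yaw": 4},
  {"dp": [-60,-18,0],"yaw": 13},
  {"dp": [-105,-32,0],"yaw": 23},
  {"dp": [-150,-46,0],"yaw": 32},
  {"dp": [-195,-60,0],"yaw": 41},
  {"dp": [-240,-73,0],"yaw": 50},
  {"dp": [-285,-87,0],"yaw": 59},
  {"dp": [-330,-100,0],"yaw": 67},
  {"dp": [-362,-110,0],"yaw": 70.3},
  {"dp": [-378.8,-115.3,0],"yaw": 70.3},
  {"dp": [-378.8,-115.3,0],"yaw": 70.3},
  {"dp": [-378.8,-115.3,0],"yaw": 70.3},
])

```text
clock: 15.9
eef_pos: [456.5, -199.2, 306.8]
tcp_rot: [-3.141, 0.0, 0.347]
contact_force: [0.1, -0.3, -2.0]
opening: 0.567
grasp_force: 52.4
```

Run:
```python
from h import *
s=r.sense();print(s["clock"],s["eef_pos"],s["tcp_rot"],s["contact_force"])
c=r.get_calibration("wrist");im=r.grab_frame("wrist");held(im,c,s)
go([455.8,-200.3,205],19.8)
# white handle check: predicted top corners vs light pixels
P=proj(c,[[526.6,-175.5,154]]);print(P, im[int(P[0,1]),int(P[0,0])])
```

```text
15.9 [ 456.48242231 -199.22297985  306.80895448] [-3.14059843e+00  2.73757065e-04  3.46733714e-01] [ 0.13172418 -0.29909952 -1.97182675]
held (0.1, 0.07) 48.4 9.7 89.9 [0.35 0.07] [213, 297, 121, 22, 2523]
go dp [ -1.1   0.9 102. ] yaw 0.1
[[275.10455343 113.03501049]] [170 177 170]
```

Emit:
carry_out([
  {"dp": [-1,0.9,8],"yaw": 0},
  {"dp": [-1,0.9,30],"yaw": 0},
  {"dp": [-1,0.9,60],"yaw": 0},
  {"dp": [-1,0.9,80],"yaw": 0},
  {"dp": [-1,0.9,91],"yaw": 0},
  {"dp": [-1,0.9,91],"yaw": 0},
  {"dp": [-1,0.9,91],"yaw": 0},
])

```text
clock: 16.82
eef_pos: [456.3, -201.3, 217.0]
tcp_rot: [3.141, -0.001, 0.346]
contact_force: [0.4, -0.1, -2.0]
opening: 0.573
grasp_force: 52.3
```

Run:
```python
from h import *
s=r.sense();print(s["clock"],s["eef_pos"],s["contact_force"])
go([455.8,-200.3,135],19.8)
```

```text
16.825 [ 456.28654302 -201.31502673  216.98968855] [ 0.40594606 -0.05233025 -2.02379393]
go dp [-0.2 -1.2 82. ] yaw 0.0
```

Emit:
carry_out([
  {"dp": [-0.2,-0.6,8],"yaw": 0},
  {"dp": [-0.2,-0.6,20],"yaw": 0},
  {"dp": [-0.2,-0.6,32],"yaw": 0},
  {"dp": [-0.2,-0.6,40],"yaw": 0},
  {"dp": [-0.2,-0.6,40],"yaw": 0},
])

```text
clock: 17.45
eef_pos: [455.0, -200.5, 175.4]
tcp_rot: [-3.141, 0.001, 0.346]
contact_force: [0.4, -0.4, -2.7]
opening: 0.573
grasp_force: 52.3
```

Emit:
carry_out([
  {"dp": [0,0,10],"yaw": 0},
  {"dp": [0,0,22],"yaw": 0},
  {"dp": [0,0,31],"yaw": 0},
  {"dp": [0,0,36],"yaw": 0},
  {"dp": [0,0,38],"yaw": 0},
  {"dp": [0,0,40],"yaw": 0},
  {"dp": [0,0,40],"yaw": 0},
])

```text
clock: 18.32
eef_pos: [455.4, -200.7, 136.3]
tcp_rot: [3.142, -0.0, 0.346]
contact_force: [-0.6, -0.3, -3.2]
opening: 0.572
grasp_force: 52.4
```

Emit:
carry_out([
  {"dp": [0,0,1],"yaw": 0},
  {"dp": [0,0,2],"yaw": 0},
  {"dp": [0,0,3],"yaw": 0},
  {"dp": [0,0,3],"yaw": 0},
])

```text
clock: 18.82
eef_pos: [456.6, -200.5, 135.6]
tcp_rot: [3.141, -0.003, 0.345]
contact_force: [-4.6, 7.1, 23.8]
opening: 0.569
grasp_force: 55.2
```

Seated at 24 N, with TCP height 135.6 against 135.9 expected. Release, rise and check.

Emit:
carry_out([
  {"dp": [0,0,-2],"yaw": 0},
  {"dp": [0,0,-2],"yaw": 0},
  {"dp": [0,0,-2],"yaw": 0},
  {"dp": [0,0,-2],"yaw": 0},
  {"dp": [0,0,-2],"yaw": 0},
  {"dp": [0,0,-2],"yaw": 0},
], fingers=1)

```text
clock: 19.58
eef_pos: [455.3, -200.7, 135.2]
tcp_rot: [-3.141, 0.0, 0.346]
contact_force: [-0.1, -0.5, -0.1]
opening: 1.001
grasp_force: 0.0
```

Emit:
carry_out([
  {"dp": [0,0,-8],"yaw": 0},
  {"dp": [0,0,-25],"yaw": 0},
  {"dp": [0,0,-60],"yaw": 0},
  {"dp": [0,0,-110],"yaw": 0},
  {"dp": [0,0,-150],"yaw": 0},
  {"dp": [0,0,-155],"yaw": 0},
  {"dp": [0,0,-155],"yaw": 0},
])

```text
clock: 20.45
eef_pos: [455.2, -200.7, 290.4]
tcp_rot: [3.141, -0.0, 0.346]
contact_force: [-0.2, 0.1, -0.6]
opening: 1.008
grasp_force: 0.0
```

Run:
```python
from h import *
s=r.sense();print(s["clock"],s["eef_pos"],s["contact_force"],s["opening"])
c=r.get_calibration("wrist");im=r.grab_frame("wrist")
h=cv2.cvtColor(im,cv2.COLOR_RGB2HSV)
for nm,m,g in (("orange",(h[...,0]<25)&(h[...,1]>90)&(h[...,2]>140),(455.9,-200.6,154)),("purple",(h[...,0]>125)&(h[...,0]<155)&(h[...,1]>50)&(h[...,2]>110),(432.7,-208.6,154))):
    n,l,st,ce=cv2.connectedComponentsWithStats(m.astype(np.uint8)); u=proj(c,[g])[0]
    k=1+np.argmin(np.linalg.norm(ce[1:]-u,axis=1)+1e3*(st[1:,4]<60)); pts=np.argwhere(l==k)[:,::-1]
    P=at(c,pts,154); (x,y),(w,hh),a=cv2.minAreaRect(np.float32(P[:,:2]*10)); print(nm,P.mean(0)[:2].round(1),round(x/10,1),round(y/10,1),"size",w/10,hh/10,a,"expected",g)
```

```text
20.45 [ 455.21226677 -200.65175731  290.39730843] [-0.16733205  0.0735665  -0.62372458] 1.0084632023062365
orange [ 456.1 -199.3] 456.5 -199.7 size 8.857691192626953 48.92554931640625 19.830041885375977 expected (455.9, -200.6, 154)
purple [ 432.4 -207.5] 432.5 -208.0 size 9.336345672607422 49.11221923828125 19.827312469482422 expected (432.7, -208.6, 154)
```

```bash
python3 -c "
from rig import r
print(r.sign_off())"
```

```text
the job is handed in; nothing more can be done
None
```

The failed board is fully down in the rack's free slot and the new board is fully home in the freed cage slot, both facing as their neighbours do; the job was handed in at about 20.5 s, and the hand-in returned no verdict.

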